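Count to the third gap and push the drive home

TASK

On the bamboo desk rack, start at the end with the round clip cup and run a fingertip along the top of the front rail, counting gaps: touch the rail over the first, then the second, then the third gap, and no further. Then push the black portable drive across the desk into that third gap, fully home against the backboard, sliding it with the fingers and never lifting it off the desk. Leave the stapler, tape, mug and mouse where they are.

Things in the scene. Friction and masses are not known exactly. Their poses are not given: they have to be found in the camera images.
- rack: Fixed bamboo divider rack, 120 mm deep (x), 344 wide (y), 46 high. Origin: on the desk under its middle. +x points to the backboard, -x to the open front facing the robot, +y to the robot's left. Five upright dividers 8 mm thick run along x at y = +168, +84, 0, -84, -168 mm, from rounded noses at x = -58 to the backboard, whose front face, the stop, is at x = +52 mm. Dividers 34 mm high, 44 behind the rail.
- gap_a (a point): Point on the desk in the rack's gap at y = +126 mm, where the drive's origin lies when it is centred and home. Axes as the rack's. Each of the four gaps is 76 mm clear, 110 mm deep from divider noses to backboard, has no floor (bare desk), is open above and open to the front below the rail.
- gap_b (a point): The same for the gap at y = +42 mm of the rack.
- gap_c (a point): The same for the gap at y = -42 mm of the rack.
- gap_d (a point): The same for the gap at y = -126 mm of the rack.
- rail_a: Piece of the rigid straight bamboo front rail, over the gap at y = +126 mm of the rack. The four pieces abut into one smooth rail: each 16 mm wide (x), 84 long (y), 12 high, underside 34 and top 46 mm above the desk, from divider centre to divider centre. Origin: centre of the piece's underside, at x = -38 mm of the rack; axes as the rack's.
- rail_b: The same rail's piece over the gap at y = +42 mm of the rack. Origin and sizes as rail_a.
- rail_c: The same rail's piece over the gap at y = -42 mm of the rack. Origin and sizes as rail_a.
- rail_d: The same rail's piece over the gap at y = -126 mm of the rack. Origin and sizes as rail_a.
- cup_end: Fixed end piece with the round paper-clip cup: bamboo base 110 x 62 x 8 mm carrying a round open cup, 58 mm across, top 58 mm above the desk. Origin: centre of its underside, 205 mm from the rack's middle, at either its +y or its -y end. The gaps are counted from this end: gap 1 is the one next to it.
- tray_end: Fixed end piece at the rack's other end: rectangular open pen tray 110 x 62 x 28 mm with a pen and a pencil lying in it. Origin: centre of its underside.
- drive: Loose black portable drive, a flat slab 110 mm (its x) by 62 (its y) by 18 high, 0.13 to 0.27 kg, lying on the desk in front of the rack, its long side roughly along the gaps. Origin: centre of its underside. Slides when pushed with 1 to 3 N. Home in a gap, its origin is 3 mm to the front (-x) of the rack's and its rear end about level with the dividers' noses.
- stapler: Bystander: loose mini stapler 64 x 26 x 29 mm in one of the two outermost gaps. Origin: centre of its underside.
- tape: Bystander: loose roll of tape, 58 mm across, 19 mm high, lying flat in the other outermost gap. Origin: centre of its underside.
- mug: Bystander: loose white mug, 82 mm across, 92 mm high, on the desk well to one side. Origin: centre of its underside.
- mouse: Bystander: loose white computer mouse 108 x 60 x 32 mm, on the desk well to the other side. Origin: centre of its underside.
There are look-alikes about, which are no part of the job. Of the things that look like the drive, the middle-sized one is meant.

How it is judged:
By the outcome, as a careful person would: the job done as asked, in the order asked, and still so for the second after the job is handed in, with the robot touching nothing.
It also fails if it takes over 64 s, if anything falls off the work surface, if the arm or the gripper's body presses on something with over 40 N, if the wrist force passes 120 N, or if a joint passes its speed limit or range.

ROBOT

A 6-joint arm with a two-finger parallel gripper is mounted at the origin on the work surface. World frame = base frame: x ahead of the robot, y to its left, z up, the work surface at z = 0. Lengths are in mm, angles in rad, forces in N, time in s.
With the tool pointing down it reaches from about 325 to 900 mm from the base axis. Payload 6.1 kg.
Tool frame: the origin (TCP) lies on the mounting face of the last link; the fingertips stand manip.nose_length ahead of it and the grasp point (between the pads) lies 164 mm ahead of it (manip.nose_length is the distance from the TCP to the fingertips, in mm); z points along the fingers, y is the direction in which the jaws open and shut (so a half turn about z gives the same grasp; the last joint's range is limited). The gripper opens to 87 mm and grips with 3 to 60 N. Pads are 19 mm wide; open, the fingers measure 117 mm over their backs; the gripper's body (75 mm by 190 mm) begins 51 mm behind the grasp point.
Start: joints at [-1.228, 0.22, 1.526, -0, 1.395, -0.126], TCP at [282.378, -557.566, 404.738] pointing down, gripper open.
Joint ranges: [-2.98, 2.98], [-0.91, 2.08], [0.09, 2.57], [-1.24, 4.39], [0.2, 2.65], [-2.68, 2.68]. Speed limits (rad/s): [2.57, 2.57, 3.01, 3.14, 3.14, 3.14].

INTERFACE

Orientations are given as a unit quaternion [x, y, z, w].
In Python, from cell import manip gives the robot as it stands. Calls block until the motion is done:
- manip.goto(position, orientation): joint-space move of the TCP to a pose.
- manip.servo_line(position, speed=150, rotation=None): straight line of the TCP; rotation=None keeps the orientation; speed is the mean speed in mm/s.
- manip.move_j(angles): joint-space move.
- manip.grip(opening, grip_force=None): opening from 0.0 (shut) to 1.0 (fully open); grip_force is the grip in N (None keeps the last); returns when the fingers have stopped.
- manip.dwell(seconds).
- manip.solve_ik(position, orientation): joint angles nearest the present ones, or None.
- manip.read_state(): the state.
- manip.camera(name): name is "scene" or "side" or "wrist"; returns a dict with "img" (480x640x3 uint8, red, green, blue), "range_z" (480x640 float32, mm along the optical axis (not along the pixel's ray), 0 where there is no reading), "fov_y" (degrees; the focal length in pixels is half the picture's height over the tangent of half this angle, whatever the lens; pixels are square), "cx", "cy" (the principal point, pixels), "rvec" (rotation vector, rad) and "tvec" (3), from world to camera coordinates, as OpenCV has them. Camera axes: x right, y down, z forward; pixel columns grow to the right and rows downward; lengths in mm; the calibration is good to about 2 mm. The wrist camera is an equidistant fisheye: a pixel r from the principal point sees the ray r / f radians off the axis. A picture is of the moment at which its call begins.
A pose or a line that the arm cannot do raises manip.Unreachable and nothing moves.
- manip.hand_in(): hands the job in, once; it reports no verdict.
The state is a dict: "t": time; "q": joint angles; "qd": joint speeds; "tau": joint torques, N m; "tool_pos": TCP position; "ee_rot": TCP orientation; "wrist_force": force on the tool from outside, world axes, zero at the start; "ft_torque": the same for the moment, N m; "grip_width": opening from 0.0 (shut) to 1.0 (fully open).
Only numpy, scipy, OpenCV 4.12 (cv2) and the standard library are available. Lean on these libraries where they do the work, as an engineer would, in place of code of your own. Each camera call takes 0.05 s, during which the arm holds its last target. There are 200 camera calls.

## Working session

There is one attempt and no reset: what is moved stays moved. The work goes in short steps, each a Python script; the robot and the scene stay as the last script left them, time stands still between calls to the robot, and variables do not carry over. Pictures are saved under pics/ and viewed, about 8 in all and at most 12, crops included, and the job is handed in when it is done.

```bash
mkdir -p pics; ls
cat > h.py <<'E'
import numpy as np, cv2
from cell import manip
def snap(n, f):
    c=manip.camera(n); cv2.imwrite('pics/'+f+'.png', c['img'][:,:,::-1]); np.savez('pics/'+f, **{k:np.asarray(v) for k,v in c.items()}); return c
def load(f): return dict(np.load('pics/'+f+'.npz'))
def cloud(c):
    """world points HxWx3 (pinhole cameras)"""
    f=240/np.tan(np.radians(c['fov_y'])/2); v,u=np.mgrid[0:480,0:640]; z=c['range_z']
    P=np.dstack([(u-c['cx'])/f*z,(v-c['cy'])/f*z,z])
    R=cv2.Rodrigues(np.float64(c['rvec']))[0]
    W=(P-np.ravel(c['tvec']))@R; W[z==0]=np.nan; return W
E
python3 - <<'E'
from h import *
for n in ('scene','side'):
    c=snap(n,n+'1'); print(n,c['fov_y'],c['cx'],c['cy'],c['rvec'],c['tvec'])
print(manip.nose_length, manip.read_state())
E
```

```text
pics
scene 53.543323675253575 324.96661195839687 245.29717664827626 [ 1.77652506  1.92452626 -0.62684026] [  24.95053848 -370.92969351 1370.9947692 ]
side 57.246979600819756 324.0896646518654 242.9459843510484 [ 2.45740532 -0.13252923  0.03913668] [-521.86582488   66.50886616  932.30130745]
182.2 {'t': 0.1, 'q': array([-1.22807798e+00,  2.21166643e-01,  1.52747284e+00,  3.43394209e-05,
        1.39467115e+00, -1.26092137e-01]), 'qd': array([-0.00128423, -0.00112291, -0.00368267,  0.00208706, -0.0001667 ,
       -0.00152802]), 'tau': array([ 5.83519122e-04, -4.95945454e+01, -3.88518906e+01,  7.00942171e-02,
        5.15374588e-02, -7.61388333e-05]), 'tool_pos': array([ 282.31959814, -557.34731301,  403.74698743]), 'ee_rot': array([ 9.72652998e-01,  2.32261507e-01, -7.60556032e-05, -8.55783309e-04]), 'wrist_force': array([-0.83465089,  0.57894089,  0.4088669 ]), 'ft_torque': array([-0.05437097,  0.0713506 ,  0.03590481]), 'grip_width': 0.9994334467476532}
```

View pics/scene1.png

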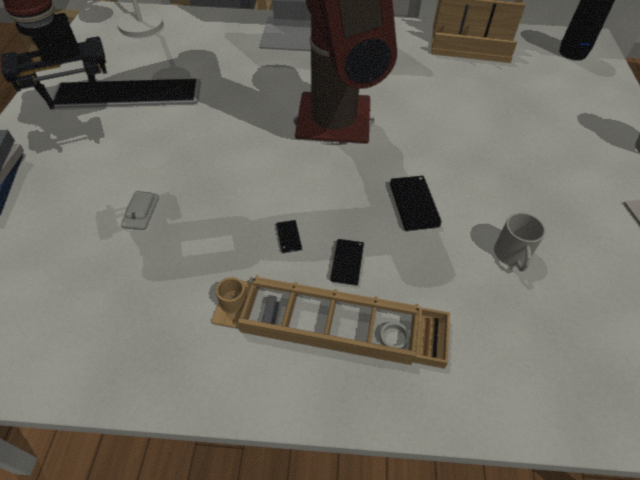

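View pics/side1.png

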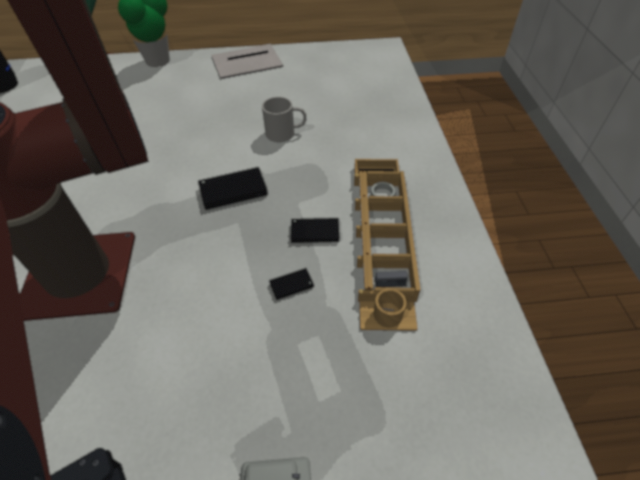

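The scene view, which faces the robot, shows the cup at the rack's -y end (pixel 230,292). Gap 1 is therefore gap_d and gap 3 is gap_b. The stapler is in gap_d and the tape in gap_a. Of the three black slabs, the middle-sized one is at about (347,262) in the scene view and (315,230) in the side view.

Run:
```python
from h import *
W={}
for n,seeds in (('scene1',[(347,262),(289,236),(415,203)]),('side1',[(315,230),(291,284),(233,188)])):
    c=load(n); P=cloud(c); img=c['img'].astype(int)
    dark=((img.max(2)<60)).astype(np.uint8)
    _,lab=cv2.connectedComponents(dark)
    for s in seeds:
        m=(lab==lab[s[1],s[0]])&np.isfinite(P[...,2])
        p=P[m]; t=p[(p[:,2]>np.median(p[:,2])-5)]
        (cx,cy),(w,h),a=cv2.minAreaRect(t[:,:2].astype(np.float32))
        print(n,s,m.sum(),'top z',np.median(p[:,2]).round(1),'c',round(cx,1),round(cy,1),'size',round(w),round(h),'ang',round(a,1))
    # bamboo: yellowish
    b=(img[...,0]-img[...,2]>35)&(P[...,0]>400)&(P[...,0]<900)&(abs(P[...,1])<450)&(P[...,2]>5)&(P[...,2]<75)
    q=P[b]
    print('bamboo',b.sum(),q.min(0),q.max(0), np.histogram(q[:,2],bins=range(5,75,5)))
    t=q[(q[:,2]>38)&(q[:,2]<50)]
    (cx,cy),(w,h),a=cv2.minAreaRect(t[:,:2].astype(np.float32)); print('rack minrect',cx,cy,w,h,a)
    np.save('pics/b_'+n,q)
    d=P[(abs(P[...,0]-500)<60)&(abs(P[...,1])<200)]; print('desk z',np.median(d[:,2]))
```

```text
scene1 (347, 262) 1186 top z 15.9 c 511.7 60.9 size 62 112 ang 85.6
scene1 (289, 236) 608 top z 11.4 c 451.8 -76.4 size 84 47 ang 16.5
scene1 (415, 203) 1952 top z 23.0 c 325.4 215.1 size 158 87 ang 12.8
bamboo 5054 [ 580.44465891 -204.99802823    5.00253539] [741.43396455 272.421177    60.42430673] (array([ 458,  245,  139,  237,  447,  205,  339, 2130,  643,   97,  112,
          2,    0]), array([ 5, 10, 15, 20, 25, 30, 35, 40, 45, 50, 55, 60, 65, 70]))
rack minrect 662.56884765625 2.465972900390625 402.2987060546875 111.60653686523438 82.8720474243164
desk z -1.4623277685761975
side1 (315, 230) 1092 top z 17.4 c 509.0 58.0 size 60 106 ang 84.4
side1 (291, 284) 799 top z 13.1 c 447.9 -78.8 size 80 45 ang 17.0
side1 (233, 188) 1856 top z 24.7 c 322.1 212.3 size 152 84 ang 12.6
bamboo 4553 [ 575.31245029 -208.39933852    5.00741907] [738.61420445 270.65231598  60.24079724] (array([ 888,  196,   61,  125,  260,  414,  324,  876, 1106,   83,  217,
          3,    0]), array([ 5, 10, 15, 20, 25, 30, 35, 40, 45, 50, 55, 60, 65, 70]))
rack minrect 660.6369018554688 2.5501251220703125 407.3730163574219 107.38690948486328 82.87570190429688
desk z 0.2469550504947967
```

```bash
cat >> h.py <<'E'
from scipy.optimize import least_squares
RECT=[(-46,-30,-172,172),(52,62,-172,172)]+[(-46,62,y-4,y+4) for y in (-168,-84,0,84,168)]
def sd(p):
    d=[]
    for x0,x1,y0,y1 in RECT:
        q=np.abs(p-[(x0+x1)/2,(y0+y1)/2])-[(x1-x0)/2,(y1-y0)/2]
        d.append(np.linalg.norm(np.maximum(q,0),axis=1)+np.minimum(q.max(1),0)*0.3)
    return np.min(d,0)
def fit_rack(xy,x0):
    def f(v):
        c,s=np.cos(v[2]),np.sin(v[2]); l=(xy-v[:2])@np.array([[c,-s],[s,c]])
        return np.where(abs(l[:,1])<178,sd(l)+2,5.)
    return least_squares(f,x0,loss='soft_l1',diff_step=1e-4,x_scale=[1,1,.01])
def rot(v): c,s=np.cos(v[2]),np.sin(v[2]); return np.array([[c,-s],[s,c]])
def r2w(v,p): return np.array(v[:2])+rot(v)@np.array(p,float)
def w2r(v,p): return rot(v).T@(np.array(p,float)-v[:2])
def quat(th): return [np.cos(th/2),np.sin(th/2),0,0]
E
python3 - <<'E'
from h import *
for n in ('scene1','side1'):
    q=np.load('pics/b_'+n+'.npy'); t=q[(q[:,2]>40)&(q[:,2]<50)][:,:2]
    best=min((fit_rack(t,[x,y,-.124]) for x in (655,665) for y in range(-10,60,10)),key=lambda r:r.cost)
    v=best.x; print(n,v,best.cost,len(t),'gap_b',r2w(v,[-3,42]),'drive in rack',w2r(v,[511.7,60.9] if n=='scene1' else [509,58]))
    # cup location check
    cu=q[q[:,2]>52]; print('cup',[w2r(v,p) for p in (cu[:,:2].mean(0),)])
v=[659,33,-.124]
for th in (v[2],v[2]+np.pi,v[2]+np.pi/2,v[2]-np.pi/2):
    print(th,[None if (j:=manip.solve_ik([*r2w(v,p),300],quat(th))) is None else j.round(2) for p in ([-38,-126],[-38,42],[-200,42])])
E
```

```text
scene1 [ 6.58863269e+02  3.34861369e+01 -1.23055460e-01] 2009.433467928924 2773 gap_b [661.04125021  75.53677782] drive in rack [-149.41537225    9.14299087]
cup [array([   0.90545911, -203.88745531])]
side1 [ 6.56578087e+02  3.15784589e+01 -1.24619055e-01] 1391.51489838393 1982 gap_b [658.82181541  73.62564293] drive in rack [-149.71774398    7.87316758]
cup [array([   0.65353573, -204.77023809])]
-0.124 [array([-0.27,  0.28,  1.66, -0.  ,  1.2 ,  1.42]), array([ 0.  ,  0.33,  1.6 , -0.  ,  1.21,  1.7 ]), array([ 0.04, -0.03,  2.01, -0.  ,  1.17,  1.74])]
3.017592653589793 [array([-0.27,  0.28,  1.66, -0.  ,  1.2 , -1.72]), array([ 0.  ,  0.33,  1.6 , -0.  ,  1.21, -1.45]), array([ 0.04, -0.03,  2.01, -0.  ,  1.17, -1.4 ])]
1.4467963267948964 [array([-0.27,  0.28,  1.66, -0.  ,  1.2 , -0.15]), array([ 0.  ,  0.33,  1.6 , -0.  ,  1.21,  0.13]), array([ 0.04, -0.03,  2.01, -0.  ,  1.17,  0.17])]
-1.6947963267948967 [None, None, None]
```

Both cameras agree to within 2 mm. The rack is at about (657.7, 32.5) with yaw -0.124, and the cup is at local y -204. The drive is at about (-149.5, 8.5) in the rack frame. Next I'll do the rail touch.

```bash
cat >> h.py <<'E'
V=np.array([657.7,32.5,-.124]); NL=manip.nose_length
def T(x,y,tip): return [*r2w(V,[x,y]),tip+NL]
def F(): return np.array(manip.read_state()['wrist_force'])
E
python3 - <<'E'
from h import *
manip.grip(0.0,10)
manip.goto(T(-38,-126,110),quat(V[2]))
manip.servo_line(T(-38,-126,54),100); manip.dwell(.2)
f0=F(); z=54; print('f0',f0,manip.read_state()['tool_pos'],manip.read_state()['t'])
while z>38:
    z-=1; manip.servo_line(T(-38,-126,z),20); manip.dwell(.05); f=F()-f0
    if f[2]>2.5: break
print('contact',z,f)
if z<=38: manip.servo_line(T(-38,-126,70)); raise SystemExit('no contact')
ys=np.linspace(-126,42,15)[1:]
for y in ys:
    manip.servo_line(T(-38,y,z),45); f=F()-f0
    print(round(y),z,f.round(1),(manip.read_state()['tool_pos'][2]-NL).round(1))
    if f[2]>9: z+=.5
    elif f[2]<3: z-=.5
manip.dwell(.2); print(F()-f0)
manip.servo_line(T(-38,42,110),120)
s=manip.read_state(); print(s['t'],s['tool_pos'],F())
E
```

```text
f0 [-1.09772282 -0.11124642  0.07518175] [604.85695018 -87.94344988 237.22051171] 4.6167
contact 46 [-0.24312808  0.31386068  4.16658125]
-114 46 [2.3 0.9 4.8] 46.4
-102 46 [ 1.  -1.2  6.1] 46.4
-90 46 [ 0.9 -0.9  5.4] 46.4
-78 46 [-0.  -0.3  5.7] 46.4
-66 46 [ 0.3 -1.7  5.2] 46.4
-54 46 [ 0.6 -0.7  6.9] 46.4
-42 46 [ 0.8 -1.2  5.7] 46.4
-30 46 [ 0.6 -1.1  6.3] 46.4
-18 46 [ 0.4 -1.1  5. ] 46.4
-6 46 [ 0.9 -0.7  4.9] 46.4
6 46 [ 1.4 -1.4  6.2] 46.4
18 46 [ 1.1 -1.1  5.6] 46.4
30 46 [ 0.2 -1.4  4.9] 46.4
42 46 [ 0.9 -1.4  5.7] 46.4
[ 0.93888152 -1.9838641   6.80805024]
13.7333 [624.75940174  78.95328189 291.40980489] [-0.88215219  0.13300923  0.25798747]
```

The fingertip kept contact along the rail from gap 1 to gap 3 at 4–7 N, with the top at z = 46. Next I'll put the open fingers either side of the drive and slide it sideways into line with gap_b.

Run:
```python
from h import *
manip.servo_line(T(-149.5,8.5,110),200)
manip.grip(1.0,10)
f0=F()
manip.servo_line(T(-149.5,8.5,40),150)
manip.servo_line(T(-149.5,8.5,8),60); manip.dwell(.1); print('down',F()-f0)
manip.grip(67/87); print('closed',F()-f0,manip.read_state()['grip_width']*87)
for y in (20,32,44.5):
    manip.servo_line(T(-149.5,y,8),40); print(y,(F()-f0).round(1))
manip.servo_line(T(-149.5,42,8),40)
manip.grip(1.0)
manip.servo_line(T(-149.5,42,80),150)
manip.servo_line(T(-300,42,110),250)
snap('scene','scene2'); snap('side','side2')
for n,s in (('scene2',None),('side2',None)):
    c=load(n); P=cloud(c); img=c['img'].astype(int)
    L=(P[...,:2]-V[:2])@rot(V)
    m=(img.max(2)<60)&(abs(L[...,0]+149)<90)&(abs(L[...,1]-42)<60)&(P[...,2]>8)&(P[...,2]<30)
    t=L[m]; print(n,m.sum(),cv2.minAreaRect(t.astype(np.float32)))
print(manip.read_state()['t'])
```

```text
down [ 1.20365245 -0.63908027  0.08756519]
closed [ 0.4071711  -0.23774546 -0.15884495] 66.70885232574092
20 [ 0.5  1.  -1.5]
32 [ 1.3  0.1 -0.6]
44.5 [ 0.5  0.5 -1.3]
scene2 1151 ((-146.36410522460938, 42.79405212402344), (111.56417083740234, 60.264991760253906), 0.25245535373687744)
side2 945 ((-150.00765991210938, 38.74607467651367), (106.29159545898438, 59.79127883911133), 1.5839495658874512)
21.8417
```

View pics/side2.png

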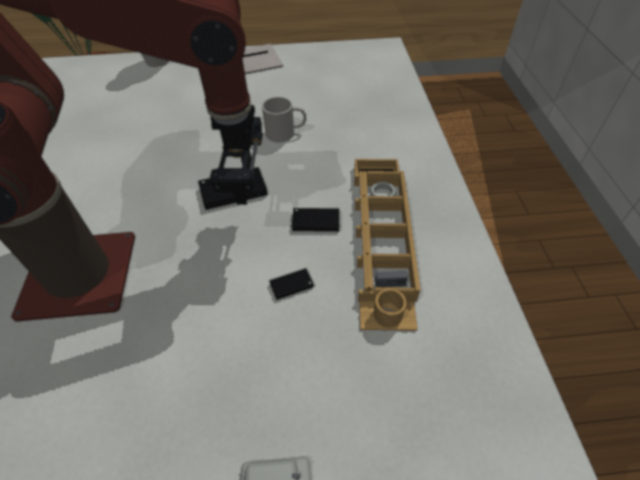

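The drive is in line with gap_b: local y is about 41, yaw is about 1°, and the bystanders are untouched. Next I'll push its rear end with both fingers.

Run:
```python
from h import *
manip.grip(24/87,10)
manip.servo_line(T(-228,42,60),200)
manip.servo_line(T(-228,42,7),100); manip.dwell(.15); f0=F(); print('down',f0)
ax=rot(V)[:,0]; ay=rot(V)[:,1]
def fr(): f=F()-f0; return round(f[:2]@ax,1),round(f[:2]@ay,1),round(f[2],1)
x=-228
while x<-55:
    x+=10 if x<-85 else 1
    manip.servo_line(T(x,42,7),50 if x<-85 else 20); r=fr()
    print(x,r,end=' ')
    if r[0]<-9: break
manip.dwell(.2); s=manip.read_state(); print('\nend',x,fr(),w2r(V,s['tool_pos'][:2]),s['t'])
```

```text
down [-0.43273474 -0.26744582  0.74936792]
-218 (np.float64(-0.4), np.float64(0.0), np.float64(-0.9)) -208 (np.float64(-0.2), np.float64(0.6), np.float64(-1.5)) -198 (np.float64(0.6), np.float64(0.1), np.float64(-1.2)) -188 (np.float64(-0.3), np.float64(1.1), np.float64(-2.1)) -178 (np.float64(1.2), np.float64(0.9), np.float64(-1.5)) -168 (np.float64(-0.3), np.float64(0.8), np.float64(-1.7)) -158 (np.float64(0.1), np.float64(1.1), np.float64(-1.3)) -148 (np.float64(0.4), np.float64(-0.5), np.float64(-1.5)) -138 (np.float64(0.4), np.float64(-0.7), np.float64(-0.9)) -128 (np.float64(-0.5), np.float64(0.7), np.float64(-0.2)) -118 (np.float64(-0.3), np.float64(0.7), np.float64(-0.9)) -108 (np.float64(0.0), np.float64(-0.4), np.float64(-0.3)) -98 (np.float64(1.2), np.float64(0.9), np.float64(-0.9)) -88 (np.float64(0.2), np.float64(0.7), np.float64(-0.8)) -78 (np.float64(0.7), np.float64(-0.1), np.float64(-0.7)) -77 (np.float64(-0.2), np.float64(1.3), np.float64(-1.0)) -76 (np.float64(-0.5), np.float64(0.5), np.float64(-1.0)) -75 (np.float64(0.1), np.float64(1.0), np.float64(-0.3)) -74 (np.float64(-0.7), np.float64(0.0), np.float64(-1.2)) -73 (np.float64(-1.2), np.float64(-0.1), np.float64(-0.2)) -72 (np.float64(-0.1), np.float64(1.8), np.float64(-0.6)) -71 (np.float64(-0.6), np.float64(0.6), np.float64(-0.5)) -70 (np.float64(-5.2), np.float64(1.0), np.float64(3.6)) -69 (np.float64(-8.2), np.float64(0.2), np.float64(6.3)) -68 (np.float64(-11.8), np.float64(-0.8), np.float64(9.5)) 
end -68 (np.float64(-11.6), np.float64(-0.3), np.float64(8.4)) [-69.67301923  42.09082969] 32.7417
```

Firm contact began at x = -70, close to the expected -67.5. I'll back off and check with the cameras.

Run:
```python
from h import *
manip.servo_line(T(-72,42,7),20)
manip.servo_line(T(-95,42,7),60)
manip.servo_line(T(-150,42,130),200)
manip.goto(T(-300,42,200),quat(V[2])); manip.dwell(.2)
ims=[]
for n in ('scene','side'):
    c=snap(n,n+'3'); P=cloud(c); img=c['img'].astype(int)
    # per-camera rack fit from the first pictures
    v=np.array({'scene':[658.9,33.5,-.1235],'side':[656.6,31.6,-.1242]}[n])
    L=(P[...,:2]-v[:2])@rot(v)
    m=(img.max(2)<60)&(abs(L[...,0]+3)<70)&(abs(L[...,1]-42)<38)&(P[...,2]>5)&(P[...,2]<26)
    t=L[m]; print(n,m.sum(),cv2.minAreaRect(t.astype(np.float32)),np.percentile(t,[1,99],axis=0).round(1))
    r0,r1,c0,c1=(260,380,200,460) if n=='scene' else (145,340,300,450)
    ims.append(cv2.resize(c['img'][r0:r1,c0:c1,::-1],None,fx=3,fy=3)[:580])
    ims[-1]=cv2.resize(ims[-1],(int(ims[-1].shape[1]*360/ims[-1].shape[0]),360))
o=np.hstack(ims); o=cv2.resize(o,None,fx=min(1,800/o.shape[1]),fy=min(1,800/o.shape[1])); cv2.imwrite('pics/fin.png',o)
print(manip.read_state()['t'])
```

```text
scene 1033 ((-1.6428642272949219, 41.27852249145508), (61.41598892211914, 80.04415130615234), 89.97408294677734) [[-39.5  11.5]
 [ 35.8  71.5]]
side 551 ((-1.9935874938964844, 49.10675811767578), (110.8420639038086, 52.41179656982422), 2.150362968444824) [[-57.   26. ]
 [ 52.9  73.9]]
35.45
```

View pics/fin.png

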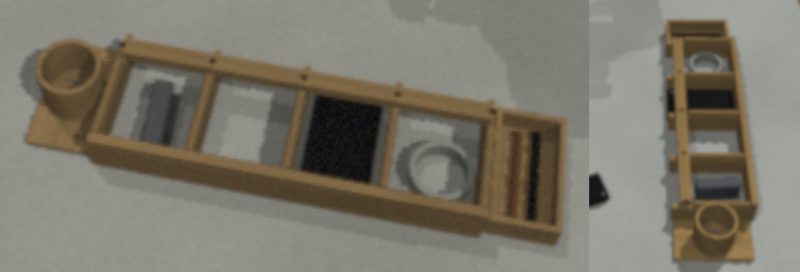

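The picture shows the drive in the third gap from the cup, straight between the dividers. The side view measures it from x = -57 to +53 against the stop at +52, so it is home. The stapler and tape have not moved. Handing in.

Run:
```python
from h import *
print(manip.hand_in())
```

```text
the job is handed in; nothing more can be done
None
```

The drive is home in the third gap from the cup end, and the job is handed in after about 35 s of robot time (limit 64 s).

- **Rail:** The cup is at the rack's -y end, so the gaps count d, c, b. I ran a closed fingertip along the rail top from gap 1 through gap 2 to gap 3 with steady contact of about 4–7 N. I lifted off over the middle of gap 3.
- **Drive:** I slid the middle-sized drive sideways between the open fingers to line it up with gap_b. I then pushed its rear end with both fingers at a constant height until it met the backboard at about 12 N.

**Last checks:**
- **Side camera:** it measured the drive along the gap from x = -57 to +53 mm in the rack frame, against an ideal of -58 to +52. That is home within the calibration error.
- **Scene camera:** the rail hid the drive's front end, so this view only confirmed that it sits centred (y about 41 mm) and straight.
- **Bystanders:** the stapler and tape looked unmoved in the final picture. The mug and mouse were not in that crop and I did not measure them, but nothing came near them.
- **Unexplained reading:** the final press also showed about 9 N upward on the tool. I put this down to friction at the drive's end. The drive ended flat and in place.

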